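# Index the bin carriage and tip out the mill jar

## Robot

A 6-joint arm with a two-finger parallel gripper is mounted at the origin on the work surface. World frame = base frame: x ahead of the robot, y to its left, z up, the work surface at z = 0. Lengths are in m, angles in degrees, forces in N, time in s.
With the tool pointing down it reaches from about 0.3 to 0.75 m from the base axis. Payload 8.5 kg.
Tool frame: the origin (TCP) lies at the very end of the fingers, on their centre line; the grasp point (between the pads) lies 19 mm behind it (env.pinch_z is the distance from the TCP to the grasp point, in m); z points along the fingers, y is the line along which they close (so a half turn about z gives the same grasp; the last joint's range is limited). The gripper opens to 85 mm and grips with 20 to 120 N. Pads are 22 mm wide; open, the fingers measure 114 mm over their backs; the gripper's body (76 mm by 85 mm) begins 54 mm behind the grasp point. The pads swing forward as they close: fully open they stand 13 mm farther back than shut.
Start: joints at [-89.112, 21.807, 74.336, -0, 83.858, -12.336], TCP at [0.126, -0.535, 0.231] pointing down, gripper open.
Joint ranges: [-178.18, 178.18], [-50.72, 133.34], [12.68, 142.11], [-81.47, 261.47], [9.98, 163.14], [-165.26, 165.26]. Speed limits (degrees/s): [136.94, 136.94, 180, 180, 180, 180].

## Interface

Orientations are given as a 3x3 rotation matrix whose columns are the frame's x, y, z axes.
In Python, from rig import env, viewer gives the robot as it stands.
- The arm moves only by the tool drive_tool, never from a script. Its argument "series" is a list of rows, each a list of 3 entries, a list of its own where there are three numbers: the shift along the tool's x, y, z in m, then the turn about the tool's z in degrees, then the finger opening in m, from 0 to 0.0854. A call has 1 to 20 rows; each row is the pose to reach, as a shift and turn from the pose commanded when the call began, along the tool's axes at that moment; what a row does not reach only later rows make up. A row lasts 1/10 s, in which the tool goes at most 50 mm and 8.59 degrees, less where a joint would pass 70% of its speed; a pose out of reach is approached as far as the arm can. A call with a gripper value outside its range is refused whole. The fingers move at their own pace and stop on an object; "newtons" is the grip in N (left out, the last holds). Time passes only in rows, so rows that repeat a pose let the fingers close. It gives the time, the measured TCP pose, the force, the opening and the grip force at its end, in the units of the state.
- env.observe(): the state, without advancing time (a new reading comes with each control period).
- viewer.get_image(name): name is "scene" or "top"; returns a dict with "img" (480x640x3 uint8, red, green, blue), "depth" (480x640 float32, m along the optical axis (not along the pixel's ray), 0 where there is no reading), "camera_matrix" (3x3 intrinsics, pixels), "rvec" (rotation vector, rad) and "tvec" (3), from world to camera coordinates, as OpenCV has them. Camera axes: x right, y down, z forward; pixel columns grow to the right and rows downward; lengths in m; the calibration is good to about 2 mm. A picture is of the moment at which its call begins.
- env.close_job(): hands the job in; it is judged then, once.
The state is a dict: "time_s": time; "q": joint angles; "qvel": joint speeds; "joint_efforts": joint torques, N m; "position": TCP position; "tool_rot": TCP orientation; "ft_force": force on the tool from outside, world axes, zero at the start; "wrist_torque": the same for the moment, N m; "grip_width": finger opening in m; "gripper_force": force on a finger pad.
Only numpy, scipy, OpenCV 4.12 (cv2) and the standard library are available. Lean on these libraries where they do the work, as an engineer would, in place of code of your own. Each camera call takes 0.05 s, during which the arm holds its last target. There are 200 camera calls.

## Task

The bin under the mill jar is full. Press the latch tab against the grip of the bin carriage and slide the carriage one notch, the way that brings the empty bin under the jar, until the latch clicks home in its notch; then pull the cradle's lever over to empty all six grinding balls into that bin, swing the jar back fully upright and let go. Leave the bins standing in the carriage and do not disturb the other things on the table.

Things in the scene. Friction and masses are not known exactly. Their poses are not given: they have to be found in the camera images.
- station: Mill-jar tipping station: green steel frame fixed to the table, 270 mm (its x) by 600 (its y). Origin on the table under the middle of the slide; x points away from the robot, y left along the slide, z up; turned by up to 0.15 rad. Behind the slide two posts (x 45 to 103 mm, y +-69 to 87, 225 high) carry the jar's cradle. An aluminium carriage with three bins in a row slides along y.
- index_bar (a point): Middle notch of the flat steel index bar along y in front of the carriage (bar z 10 to 44 mm, x -135 to -115). The latch's 8 mm wide tooth drops into 10.5 mm wide notches in its front face. One more notch on each side, in a dark notch plate clamped by hand: anywhere from 88 to 112 mm from this one, so feel for it. Between notches the tooth rides on the flat face.
- carriage (a joint): Travel of the bin carriage along the station's y in m; 0 at the start (middle notch), + to the station's left; end stops at +-0.125. About 2 N of drag with the latch pressed, 3 N with its tooth rubbing on the bar's face; locked (about 1 mm play each way) while the tooth is in a notch.
- latch (a joint): Rocking of the latch tab in rad about its pivot axle (along y, 62 mm above the table): 0 = tooth fully in a notch, about 0.2 = tooth on the flat face of the bar, 0.30 = tab fully pressed (stop). Sprung back to 0: near the tab's top it takes about 4 N to start and 9 N to press it fully.
- grip (a point): Middle of the pinch grip at the carriage's front, 94 mm high, at station x -131 mm; moves with the carriage. Black fixed plate (34 mm wide, back face 13 mm behind this point), in front the steel latch tab (26 wide) leaning 0.28 rad to the robot; both 108 mm high. 38 mm thick at the top, 26 when pressed. Arm below at z 46 to 52, tab's axle at z 62. Carriage 66 mm behind, bins 88 high.
- cradle (a joint): Tilt of the jar cradle in rad: 0 = jar upright (stop), grows as the jar tips towards the robot, stop at 2.1. Stiff hinge that stays where it is left: about 2 to 3 N at the lever bar. The balls begin to run out at about 1.6; tip it to the stop to empty it.
- lever_bar (a point): Middle of the black sleeve on the lever's cross bar, the cradle's hand-hold: 18 mm diameter, 70 long along the station's y, turns freely on the bar so it can be held while the lever swings. The lever plate is at its end nearest the jar. 147 mm left of the jar's middle, 110 mm from the trunnion axis: straight above it with the jar upright; swings towards the robot and down.
- trunnion (a point): Pivot of the cradle on the jar's axis: the trunnion axis runs along the station's y through this point, at station x 60 mm, 205 mm above the table.
- jar_mouth (a point): Middle of the mouth of the white ceramic mill jar fixed in the cradle (88 mm diameter, 105 high, 6 mm wall), 45 mm above the trunnion axis with the jar upright.
- bin_empty: The empty grey plastic bin, 120 (x) x 94 (y) x 50 mm high, wall 4 mm, standing loose in a pocket of the carriage 38 mm above the table, at the left or the right end of the row (pitch 100 mm). Origin at the centre of its underside, axes as the station's.
- bin_full_a: Equal bin, filled with white grinding balls, in the middle of the carriage, under the jar at the start. Origin at the centre of its underside.
- bin_full_b: Equal bin, filled with white grinding balls, at the other end of the carriage. Origin at the centre of its underside.
- ball1: White ceramic grinding ball, 24 mm diameter, one of six in the jar. Origin at its centre.
- ball2: White ceramic grinding ball, 24 mm diameter, one of six in the jar. Origin at its centre.
- ball3: White ceramic grinding ball, 24 mm diameter, one of six in the jar. Origin at its centre.
- ball4: White ceramic grinding ball, 24 mm diameter, one of six in the jar. Origin at its centre.
- ball5: White ceramic grinding ball, 24 mm diameter, one of six in the jar. Origin at its centre.
- ball6: White ceramic grinding ball, 24 mm diameter, one of six in the jar. Origin at its centre.
- basin: Bystander: blue plastic basin, 220 mm diameter, 90 high. Origin under its centre.
- glaze_jar: Bystander: closed glaze jar, 72 mm diameter, 95 high. Origin under its centre.
- scraper: Bystander: scraper with handle, lying on the table.

How it is judged (in metres and radians):
On the way, in this order (a step that is already met when the one before it is completed fails the run):
1. The empty bin is under the jar with the latch home in its notch (y of bin_empty in the frame of station between -0.02 and 0.02 m and value of joint latch below 0.08 rad), for 0.3 s.
2. The jar is tipped over (value of joint cradle above 1.7 rad), for 0.2 s.
At the end, for the whole second after the job is handed in: The empty bin stands under the jar (within 20 mm along the slide) with the latch home in the notch (latch under 0.08 rad); all six balls lie still in that bin; the jar is upright again (within 0.10 rad); all three bins stand upright in the carriage (all of step 1 and value of joint cradle below 0.1 rad and x of ball1 in the frame of bin_empty between -0.058 and 0.058 m and y of ball1 in the frame of bin_empty between -0.045 and 0.045 m and z of ball1 in the frame of bin_empty between 0 and 0.05 m and linear speed of each of ball1, ball2, ball3, ball4, ball5, ball6 below 0.05 m/s and x of ball2 in the frame of bin_empty between -0.058 and 0.058 m and y of ball2 in the frame of bin_empty between -0.045 and 0.045 m and z of ball2 in the frame of bin_empty between 0 and 0.05 m and x of ball3 in the frame of bin_empty between -0.058 and 0.058 m and y of ball3 in the frame of bin_empty between -0.045 and 0.045 m and z of ball3 in the frame of bin_empty between 0 and 0.05 m and x of ball4 in the frame of bin_empty between -0.058 and 0.058 m and y of ball4 in the frame of bin_empty between -0.045 and 0.045 m and z of ball4 in the frame of bin_empty between 0 and 0.05 m and x of ball5 in the frame of bin_empty between -0.058 and 0.058 m and y of ball5 in the frame of bin_empty between -0.045 and 0.045 m and z of ball5 in the frame of bin_empty between 0 and 0.05 m and x of ball6 in the frame of bin_empty between -0.058 and 0.058 m and y of ball6 in the frame of bin_empty between -0.045 and 0.045 m and z of ball6 in the frame of bin_empty between 0 and 0.05 m and x of bin_empty in the frame of station between -0.008 and 0.008 m and z of each of bin_empty, bin_full_a, bin_full_b in the frame of station below 0.044 m and angle between each of bin_empty, bin_full_a, bin_full_b's own z axis and vertical below 0.08 rad and x of bin_full_a in the frame of station between -0.008 and 0.008 m and x of bin_full_b in the frame of station between -0.008 and 0.008 m); the robot touches nothing.
It fails at once if A bystander was moved more than 30 mm (distance of any of basin, glaze_jar, scraper from where it was at the start of the episode above 0.03 m).
It also fails if it takes over 58 s, if anything falls off the work surface, if the arm or the gripper's body presses on something with over 40 N, if the wrist force passes 120 N, or if a joint passes its speed limit or range.

## Working session

There is one attempt and no reset: what is moved stays moved. The work goes in short steps, Python scripts to look and compute and a tool call to move; the robot and the scene stay as the last step left them, time stands still between calls to the robot, and variables do not carry over. Pictures are saved under pics/ and viewed, at most 10 in all, crops included, and the job is handed in when it is done.

Besides the shell and the picture viewer there is one more tool, called after ">>>" as name([rows], argument=value, ...), one row to a line, values as JSON. drive_tool: Moves the arm, as the interface text tells. Its arguments: {"type":"object","properties":{"series":{"type":"array"},"newtons":{"type":"number"}},"required":["series"]}

```bash
ls; mkdir -p pics
cat > h.py <<'E'
import numpy as np, cv2
from rig import env, viewer
def shot(n):
    d=viewer.get_image(n); R=cv2.Rodrigues(np.array(d["rvec"],float))[0]; t=np.array(d["tvec"],float).ravel()
    d["R"]=R; d["t"]=t; d["C"]=-R.T@t; return d
def cloud(d):
    K=d["camera_matrix"]; h,w=d["depth"].shape; u,v=np.meshgrid(np.arange(w),np.arange(h)); z=d["depth"]
    p=np.stack([(u-K[0][2])/K[0][0]*z,(v-K[1][2])/K[1][1]*z,z],-1)
    P=(p-d["t"])@d["R"]; P[z==0]=np.nan; return P
def ray(d,u,v,zp):
    K=np.array(d["camera_matrix"]); r=d["R"].T@np.linalg.solve(K,[u,v,1.]); return d["C"]+r*(zp-d["C"][2])/r[2]
def proj(d,P):
    return cv2.projectPoints(np.array(P,float).reshape(-1,3),np.array(d["rvec"],float),np.array(d["tvec"],float),np.array(d["camera_matrix"],float),None)[0].reshape(-1,2)
E
python3 - <<'E'
from h import *
for n in("scene","top"):
    d=shot(n); cv2.imwrite(f"pics/{n}0.png",d["img"][:,:,::-1]); np.savez(f"{n}0.npz",**d); print(n,d["C"])
s=env.observe(); print({k:np.round(s[k],3) for k in("time_s","position","tool_rot","ft_force","grip_width")},env.pinch_z)
E
```

```text
pics
scene [1.63013409 0.95850778 1.47735404]
top [ 0.41645216 -0.0342032   1.65663568]
{'time_s': np.float64(0.1), 'position': array([ 0.126, -0.535,  0.231]), 'tool_rot': array([[ 0.973,  0.229, -0.   ],
       [ 0.229, -0.973,  0.001],
       [ 0.   , -0.001, -1.   ]]), 'ft_force': array([-0.123,  0.721, -0.121]), 'grip_width': np.float64(0.085)} 0.0187
```

View pics/scene0.png

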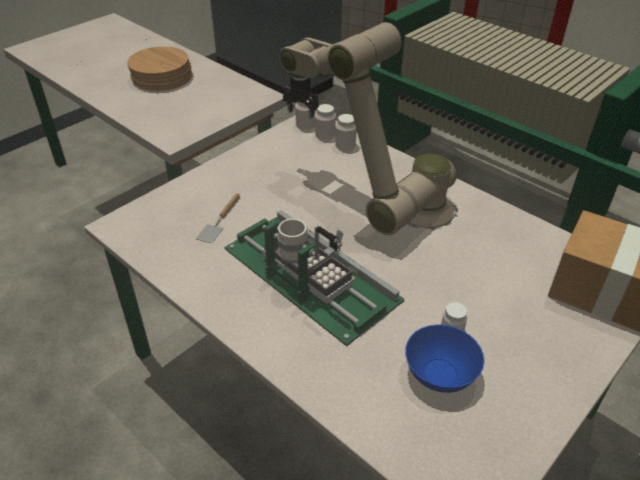

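View pics/top0.png

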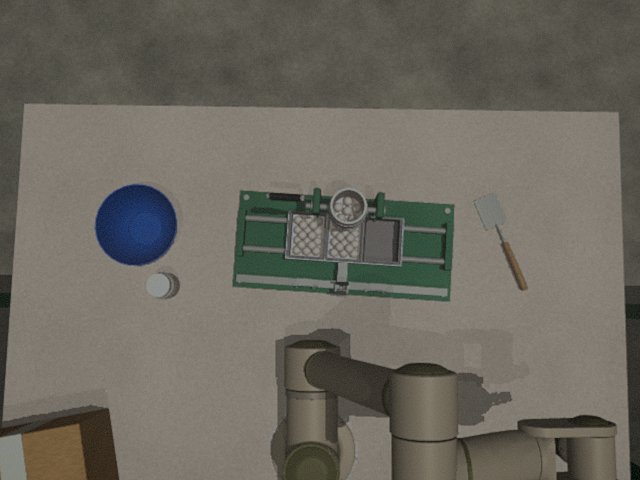

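The scene view shows the station with the empty bin on its right (far end from the basin). The top view shows the plate at (233–455, 191–300), jar at (348,207), grip at (341,287), lever sleeve at (287,197) and empty bin at (381,240). The carriage must therefore go left (+y).

```bash
cat > m.py <<'E'
from h import *
L=lambda n:dict(np.load(n+"0.npz"))
t=L("top"); s=L("scene"); P=cloud(t); Q=cloud(s)
hsv=cv2.cvtColor(t["img"],cv2.COLOR_RGB2HSV); g=(cv2.inRange(hsv,(60,90,25),(95,255,160))>0)&(P[...,2]<0.03)
print("green z",np.nanpercentile(P[g][:,2],[5,50,95]))
zb=np.nanmedian(P[g][:,2])
m=np.zeros(g.shape,np.uint8); m[g]=255; m=cv2.morphologyEx(m,cv2.MORPH_OPEN,np.ones((3,3)))
n,lab,st,_=cv2.connectedComponentsWithStats(cv2.dilate(m,np.ones((15,15)))); k=1+np.argmax(st[1:,4])
vv,uu=np.nonzero((m>0)&(lab==k)); W=np.array([ray(t,u,v,zb)[:2] for u,v in zip(uu,vv)],np.float32)
(c,sz,a)=cv2.minAreaRect(W); box=cv2.boxPoints((c,sz,a)); print("rect",c,sz,a); print(box)
def ax(yaw): return np.array([np.cos(yaw),np.sin(yaw)]),np.array([-np.sin(yaw),np.cos(yaw)])
yaw=np.deg2rad(a); yaw=(yaw+np.pi/4)%(np.pi/2)-np.pi/4; print("yaw",yaw)
ex,ey=ax(yaw); 
def st_(X): d=X[...,:2]-np.array(c); return np.stack([d@ex,d@ey,X[...,2]],-1)
for nm,C,d in(("top",P,t),("scene",Q,s)):
    S=st_(C); v=cv2.cvtColor(d["img"],cv2.COLOR_RGB2HSV)[...,2]; sat=cv2.cvtColor(d["img"],cv2.COLOR_RGB2HSV)[...,1]
    def rep(l,k):
        k&=~np.isnan(S[...,2]); 
        if k.sum()>3: print(nm,l,k.sum(),"med",np.round(np.median(S[k],0),4),"lo",np.round(np.percentile(S[k],3,0),4),"hi",np.round(np.percentile(S[k],97,0),4))
    x,y,z=S[...,0],S[...,1],S[...,2]
    rep("sleeve",(v<70)&(z>.25)&(abs(y-.147)<.06)&(abs(x)<.15))
    rep("rim",(z>.235)&(abs(y)<.06)&(abs(x-.06)<.08))
    rep("grip",(z>.09)&(z<.125)&(abs(y)<.05)&(x<-.09)&(x>-.18))
    rep("posts",(z>.2)&(z<.24)&(sat>90)&(abs(y)<.12)&(x>0)&(x<.15))
    rep("bar",(z>.03)&(z<.055)&(x<-.09)&(x>-.16)&(abs(y)<.3))
print("plate centre->world",c)
o=t["img"][170:310,220:470]; cv2.imwrite("pics/z0.png",cv2.resize(o[:,:,::-1],None,fx=3.2,fy=3.2,interpolation=cv2.INTER_CUBIC))
o=s["img"][200:350,220:410]; cv2.imwrite("pics/z1.png",cv2.resize(o[:,:,::-1],None,fx=4,fy=4,interpolation=cv2.INTER_CUBIC))
E
python3 m.py
```

```text
green z [0.00223778 0.00932883 0.01579638]
rect (0.4896984100341797, -0.2664233446121216) (0.19948090612888336, 0.2396506667137146) 41.083553314208984
[[ 0.33577454 -0.24165007]
 [ 0.49326313 -0.42228726]
 [ 0.6436223  -0.2911966 ]
 [ 0.4861337  -0.11055943]]
yaw 0.7170432737515753
top sleeve 516 med [-0.0986  0.1795  0.6577] lo [-0.1313  0.1516  0.6135] hi [-0.0776  0.2048  0.6758]
top bar 47 med [-0.0964 -0.0154  0.0423] lo [-0.1063 -0.0258  0.0378] hi [-0.0905  0.0001  0.0473]
scene sleeve 618 med [-0.0965  0.18    0.6296] lo [-0.1342  0.146   0.5586] hi [-0.0729  0.2058  0.6714]
scene bar 21 med [-0.0944 -0.02    0.0403] lo [-0.1084 -0.0314  0.0317] hi [-0.0903 -0.0042  0.0485]
plate centre->world (0.4896984100341797, -0.2664233446121216)
```

View pics/z0.png

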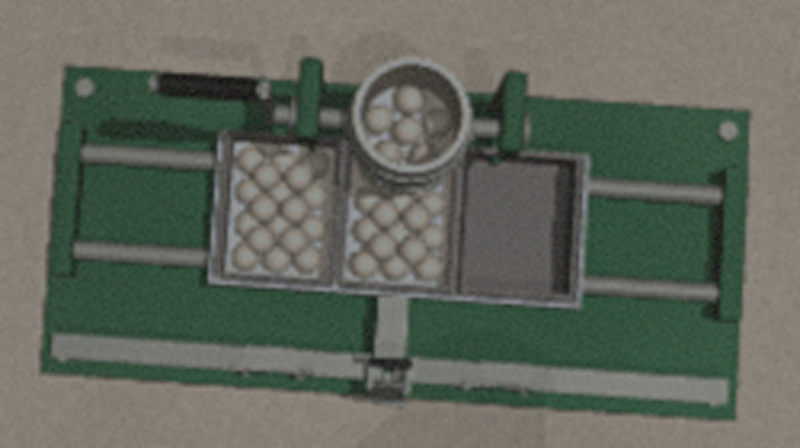

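View pics/z1.png

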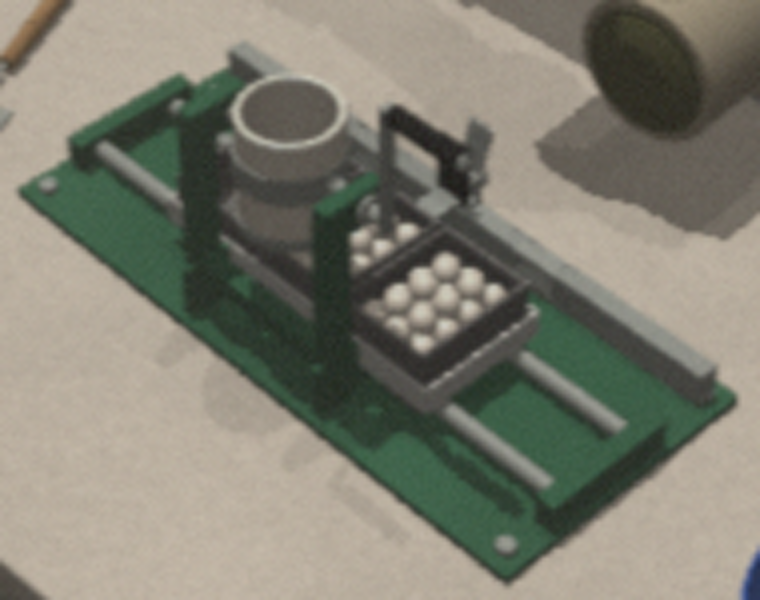

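The crops confirm it: plate corners at crop (66,66), (749,112), (735,419) and (41,373), sleeve at (208,87), grip at (388,377), lever plate on the jar side of the sleeve. The green mask picked up the wrong component, so I'll restrict it to the station region and redo the fit.

```bash
python3 - <<'E'
s=open("m.py").read()
s=s.replace("m=np.zeros(g.shape","roi=np.zeros(g.shape,bool); roi[180:310,225:465]=1; g=(cv2.inRange(hsv,(45,70,15),(95,255,200))>0)&roi&(P[...,2]<.05); zb=.008\nm=np.zeros(g.shape",1)
s=s.replace("np.ones((15,15))","np.ones((25,25))").replace("yaw=(yaw+","yaw=(yaw+0+")
s=s[:s.index("o=t[")]
s+='''
J=ray
def w2s(X): d=np.array(X)[:2]-np.array(c); return np.round([d@ex,d@ey],4)
print("sizes check; top rays: sleeve",[w2s(ray(t,220+208/3.2,170+87/3.2,z)) for z in(.315,)],"rim",w2s(ray(t,220+411/3.2,170+116/3.2,.25)),"grip",w2s(ray(t,220+388/3.2,170+375/3.2,.108)))
print("bbox world",[np.round(ray(t,220+u/3.2,170+v/3.2,.008)[:2],4) for u,v in((66,66),(749,112),(735,419),(41,373))])
'''
open("m.py","w").write(s)
E
python3 m.py
```

```text
green z [0.00223778 0.00932883 0.01579638]
rect (0.5536968111991882, -0.07416558265686035) (0.5969722867012024, 0.26606887578964233) 87.0428237915039
[[ 0.40544075 -0.36539108]
 [ 0.67115533 -0.37911743]
 [ 0.7019529   0.21705991]
 [ 0.4362383   0.23078626]]
yaw -0.05161246139989917
top sleeve 259 med [0.0724 0.1454 0.3212] lo [0.066  0.1051 0.276 ] hi [0.0818 0.18   0.3269]
top rim 319 med [0.0751 0.0024 0.2485] lo [ 0.0319 -0.0398  0.2378] hi [0.1156 0.0418 0.2537]
top grip 79 med [-1.114e-01  1.000e-04  1.061e-01] lo [-0.1412 -0.0131  0.091 ] hi [-0.1043  0.0169  0.1134]
top posts 111 med [0.084  0.072  0.2229] lo [ 0.0599 -0.0836  0.2159] hi [0.1128 0.0828 0.2284]
top bar 1576 med [-0.1113  0.0018  0.0434] lo [-0.121  -0.265   0.0362] hi [-0.1012  0.2671  0.0508]
scene sleeve 147 med [0.0826 0.1395 0.3169] lo [0.074  0.1055 0.2563] hi [0.0879 0.1804 0.3263]
scene rim 274 med [0.0784 0.0026 0.2447] lo [ 0.0378 -0.0408  0.236 ] hi [0.1225 0.0433 0.2534]
scene grip 44 med [-0.1325  0.0014  0.1002] lo [-0.1398 -0.0147  0.0911] hi [-0.1043  0.0162  0.1092]
scene posts 21 med [0.1003 0.0759 0.2226] lo [ 0.0714 -0.0787  0.2171] hi [0.1148 0.0841 0.2276]
scene bar 763 med [-0.1038  0.0919  0.0414] lo [-0.12   -0.2673  0.0314] hi [-0.0934  0.2765  0.0505]
plate centre->world (0.5536968111991882, -0.07416558265686035)
sizes check; top rays: sleeve [array([0.0742, 0.1462])] rim [ 0.0729 -0.0006] grip [-0.1179  0.001 ]
bbox world [array([0.7022, 0.2162]), array([ 0.6705, -0.3801]), array([ 0.4047, -0.3668]), array([0.4341, 0.2298])]
```

Plate size (597×266 mm), bar, rim, posts and sleeve all agree with a station origin near (0.5675, -0.074) and yaw -0.051. First I'll move above the grip.

>>> drive_tool([
  [[0.409,-0.384,0.031],-73.8,0.06],
  [[0.409,-0.384,0.031],-73.8,0.06],
  [[0.409,-0.384,0.031],-73.8,0.06],
  [[0.409,-0.384,0.031],-73.8,0.06],
  [[0.409,-0.384,0.031],-73.8,0.06],
  [[0.409,-0.384,0.031],-73.8,0.06],
  [[0.409,-0.384,0.031],-73.8,0.06],
  [[0.409,-0.384,0.031],-73.8,0.06],
  [[0.409,-0.384,0.031],-73.8,0.06],
  [[0.409,-0.384,0.031],-73.8,0.06],
  [[0.409,-0.384,0.031],-73.8,0.06],
  [[0.409,-0.384,0.031],-73.8,0.06],
  [[0.409,-0.384,0.031],-73.8,0.06],
  [[0.409,-0.384,0.031],-73.8,0.06],
], newtons=30)

```text
time_s: 1.5
position: [0.4357, -0.0686, 0.2002]
tool_rot: [[0.052, 0.999, -0.001], [0.999, -0.052, -0.0], [-0.0, -0.001, -1.0]]
ft_force: [0.6, -0.1, -0.4]
grip_width: 0.0596
gripper_force: 0.0
```

>>> drive_tool([
  [[0.001,0.001,0.04],0,0.06],
  [[0.001,0.001,0.08],0,0.06],
  [[0.001,0.001,0.105],0,0.06],
  [[0.001,0.001,0.122],0,0.06],
  [[0.001,0.001,0.122],0,0.06],
])

```text
time_s: 2.0
position: [0.4357, -0.0682, 0.0769]
tool_rot: [[0.055, 0.999, -0.004], [0.999, -0.055, 0.002], [0.001, -0.004, -1.0]]
ft_force: [0.1, 0.1, -0.0]
grip_width: 0.0603
gripper_force: 0.0
```

Run:
```python
from h import *
a=shot("top")["img"][190:330,260:420]; b=shot("scene")["img"][180:300,280:410]
a=cv2.resize(a,(400,350),interpolation=2); b=cv2.resize(b,(380,350),interpolation=2)
cv2.imwrite("pics/g1.png",np.hstack([a,b])[:,:,::-1])
```

```text
(no output)
```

View pics/g1.png

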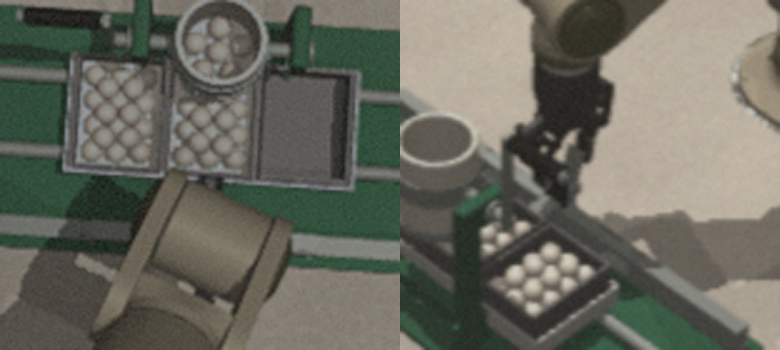

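The fingers straddle the grip without contact (right view, around (560,170)). Next I'll close them.

>>> drive_tool([
  [[0,0,0],0,0.0],
  [[0,0,0],0,0.0],
  [[0,0,0],0,0.0],
  [[0,0,0],0,0.0],
  [[0,0,0],0,0.0],
  [[0,0,0],0,0.0],
], newtons=35)

```text
time_s: 2.7
position: [0.4399, -0.0681, 0.0797]
tool_rot: [[0.052, 0.999, 0.007], [0.999, -0.052, -0.002], [-0.002, 0.007, -1.0]]
ft_force: [10.8, -1.1, -0.3]
grip_width: 0.024
gripper_force: 39.7
```

>>> drive_tool([
  [[0,0.003,0],0,0.0],
  [[0.003,0.003,0],0,0.0],
  [[0.008,0.003,0],0,0.0],
  [[0.015,0.003,0],0,0.0],
  [[0.022,0.003,0],0,0.0],
  [[0.03,0.003,0],0,0.0],
  [[0.038,0.003,0],0,0.0],
  [[0.046,0.003,0],0,0.0],
  [[0.054,0.003,0],0,0.0],
  [[0.062,0.003,0],0,0.0],
  [[0.069,0.003,0],0,0.0],
  [[0.075,0.003,0],0,0.0],
  [[0.079,0.003,0],0,0.0],
  [[0.08,0.003,0],0,0.0],
  [[0.08,0.003,0],0,0.0],
])

```text
time_s: 4.2
position: [0.444, 0.0129, 0.0797]
tool_rot: [[0.051, 0.999, 0.0], [0.999, -0.051, -0.0], [-0.0, 0.0, -1.0]]
ft_force: [-3.7, 1.9, 13.9]
grip_width: 0.0239
gripper_force: 35.6
```

>>> drive_tool([
  [[0,0,0],0,0.06],
  [[0,0,0],0,0.06],
  [[0,0,0],0,0.06],
  [[0,0,0],0,0.06],
  [[0,0,-0.03],0,0.06],
  [[0,0,-0.055],0,0.06],
  [[0,0,-0.055],0,0.04],
  [[-0.03,0.006,-0.055],0,0.0],
  [[-0.046,0.006,-0.055],0,0.0],
  [[-0.046,0.006,-0.055],0,0.0],
  [[-0.046,0.006,-0.055],0,0.0],
  [[-0.046,0.006,-0.055],0,0.0],
], newtons=20)

```text
time_s: 5.4
position: [0.4477, -0.0329, 0.133]
tool_rot: [[0.051, 0.999, -0.001], [0.999, -0.051, 0.0], [0.0, -0.001, -1.0]]
ft_force: [0.3, -0.0, -0.7]
grip_width: -0.0002
gripper_force: 0.0
```

Run:
```python
from h import *
b=shot("scene")["img"][180:330,270:430]
cv2.imwrite("pics/g2.png",cv2.resize(b,(640,600),interpolation=2)[:,:,::-1])
```

```text
(no output)
```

View pics/g2.png

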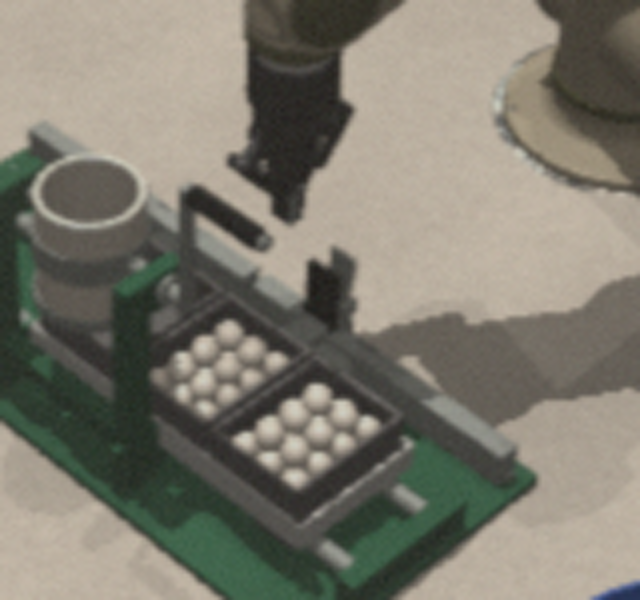

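The carriage has shifted, the latch is released on the face and the closed fingers are clear on the right of the grip. Next: lower and push the fixed plate sideways, slowly.

>>> drive_tool([
  [[0,0,0.03],0,0.0],
  [[0,0,0.055],0,0.0],
  [[0.006,0,0.055],0,0.0],
  [[0.012,0,0.055],0,0.0],
  [[0.015,0,0.055],0,0.0],
  [[0.016,0,0.055],0,0.0],
  [[0.017,0,0.055],0,0.0],
  [[0.018,0,0.055],0,0.0],
  [[0.019,0,0.055],0,0.0],
  [[0.02,0,0.055],0,0.0],
  [[0.021,0,0.055],0,0.0],
  [[0.022,0,0.055],0,0.0],
])

```text
time_s: 6.65
position: [0.4495, -0.0125, 0.0789]
tool_rot: [[0.052, 0.999, 0.001], [0.999, -0.052, -0.002], [-0.002, 0.001, -1.0]]
ft_force: [-1.0, -5.7, 4.1]
grip_width: -0.0
gripper_force: 3.0
```

>>> drive_tool([
  [[0.001,0,0],0,0.0],
  [[0.002,0,0],0,0.0],
  [[0.003,0,0],0,0.0],
  [[0.004,0,0],0,0.0],
  [[0.004,0,0],0,0.0],
])

```text
time_s: 7.15
position: [0.4497, -0.0083, 0.0788]
tool_rot: [[0.052, 0.999, 0.001], [0.999, -0.052, -0.001], [-0.001, 0.001, -1.0]]
ft_force: [-0.4, -4.2, 4.2]
grip_width: -0.0004
gripper_force: 2.3
```

>>> drive_tool([
  [[0.001,0,0],0,0.0],
  [[0.002,0,0],0,0.0],
  [[0.003,0,0],0,0.0],
  [[0.004,0,0],0,0.0],
  [[0.004,0,0],0,0.0],
])

```text
time_s: 7.65
position: [0.4499, -0.0041, 0.0787]
tool_rot: [[0.052, 0.999, 0.001], [0.999, -0.052, -0.001], [-0.001, 0.001, -1.0]]
ft_force: [0.3, -4.5, 1.9]
grip_width: -0.0002
gripper_force: 2.2
```

>>> drive_tool([
  [[0.001,0,0],0,0.0],
  [[0.002,0,0],0,0.0],
  [[0.003,0,0],0,0.0],
  [[0.004,0,0],0,0.0],
  [[0.004,0,0],0,0.0],
])

```text
time_s: 8.15
position: [0.4496, 0.0006, 0.0782]
tool_rot: [[0.052, 0.999, -0.0], [0.999, -0.052, 0.001], [0.001, -0.0, -1.0]]
ft_force: [-0.2, -0.9, 0.0]
grip_width: -0.0002
gripper_force: 0.4
```

>>> drive_tool([
  [[0.001,0,0],0,0.0],
  [[0.002,0,0],0,0.0],
  [[0.003,0,0],0,0.0],
  [[0.003,0,0],0,0.0],
])

```text
time_s: 8.55
position: [0.4498, 0.0028, 0.0783]
tool_rot: [[0.051, 0.999, -0.0], [0.999, -0.051, -0.001], [-0.001, -0.0, -1.0]]
ft_force: [-1.1, -7.6, 0.7]
grip_width: 0.0001
gripper_force: 3.5
```

>>> drive_tool([
  [[0.001,0,0],0,0.0],
  [[0.002,0,0],0,0.0],
  [[0.003,0,0],0,0.0],
  [[0.003,0,0],0,0.0],
])

```text
time_s: 8.95
position: [0.4498, 0.0036, 0.0783]
tool_rot: [[0.051, 0.999, -0.001], [0.999, -0.051, -0.006], [-0.006, -0.001, -1.0]]
ft_force: [-4.8, -24.2, -0.0]
grip_width: -0.0001
gripper_force: 11.8
```

Locked: 24 N with no further motion, at about 99 mm of travel. I'll back off, lift and check.

>>> drive_tool([
  [[-0.01,0,0],0,0.0],
  [[-0.02,0,0],0,0.0],
  [[-0.02,0,-0.05],0,0.02],
  [[-0.02,0,-0.1],0,0.04],
  [[-0.02,0,-0.15],0,0.06],
  [[-0.02,0,-0.2],0,0.06],
  [[-0.02,0,-0.25],0,0.06],
  [[-0.02,0,-0.3],0,0.06],
  [[-0.02,-0.05,-0.3],0,0.06],
  [[-0.02,-0.05,-0.3],0,0.06],
])

```text
time_s: 9.95
position: [0.3958, -0.0102, 0.3798]
tool_rot: [[0.052, 0.999, 0.002], [0.999, -0.052, -0.0], [-0.0, 0.002, -1.0]]
ft_force: [0.5, 0.5, 0.4]
grip_width: 0.0603
gripper_force: 0.0
```

Run:
```python
from h import *
S=shot("scene"); T=shot("top"); np.savez("scene1.npz",**S); np.savez("top1.npz",**T)
o=np.array([.5675,-.074]); a=-.051; ex=np.array([np.cos(a),np.sin(a)]); ey=np.array([-np.sin(a),np.cos(a)])
for n,d in(("scene",S),("top",T)):
    P=cloud(d); q=P[...,:2]-o; x,y,z=q@ex,q@ey,P[...,2]
    def r(l,k):
        if k.sum()>3: print(n,l,k.sum(),[np.round(np.percentile(w[k],[3,50,97]),4) for w in(x,y,z)])
    r("grip",(z>.092)&(z<.115)&(y>.07)&(y<.13)&(x>-.17)&(x<-.1))
    r("wall/bins",(z>.08)&(z<.092)&(abs(x)<.07)&(y>-.08)&(y<.28))
    r("sleeve",(z>.31)&(z<.335)&(abs(y-.147)<.06)&(x>.02)&(x<.1))
a=cv2.resize(S["img"][200:330,280:410],(400,400),interpolation=2); b=cv2.resize(T["img"][180:310,230:360],(400,400),interpolation=2)
cv2.imwrite("pics/g3.png",np.hstack([a,b])[:,:,::-1])
```

```text
scene grip 75 [array([-0.1535, -0.1186, -0.1104]), array([0.0816, 0.0974, 0.112 ]), array([0.0931, 0.1006, 0.1114])]
scene wall/bins 1025 [array([-0.0563,  0.0061,  0.0656]), array([0.0036, 0.1405, 0.2423]), array([0.0803, 0.0855, 0.0913])]
scene sleeve 155 [array([0.0581, 0.0679, 0.0741]), array([0.1063, 0.1491, 0.1865]), array([0.3113, 0.3195, 0.3262])]
top wall/bins 1417 [array([-0.059 , -0.002 ,  0.0595]), array([-0.0465,  0.1408,  0.2423]), array([0.0804, 0.0863, 0.0914])]
top sleeve 274 [array([0.0522, 0.0599, 0.0683]), array([0.1061, 0.145 , 0.1849]), array([0.3145, 0.3207, 0.3269])]
```

View pics/g3.png

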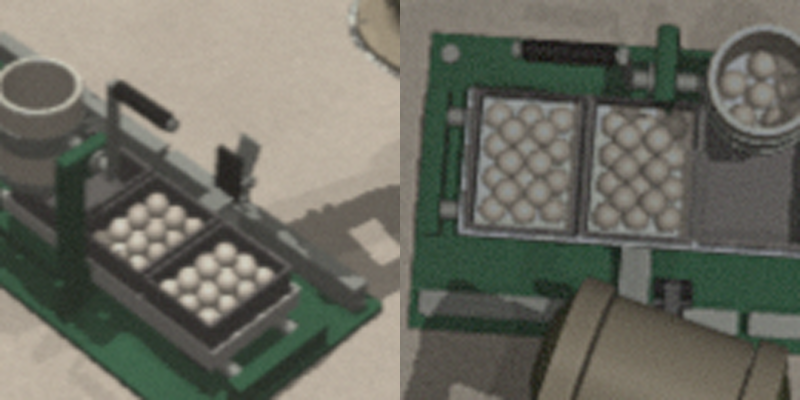

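The empty bin is under the jar and the tab leans out again (latch home; tab top at x ≈ -155 mm). The sleeve is at station (0.060, 0.146, 0.315). Next I'll move above it and lower onto it.

>>> drive_tool([
  [[0.095,0.235,0],0,0.05],
  [[0.095,0.235,0],0,0.05],
  [[0.095,0.235,0],0,0.05],
  [[0.095,0.235,0],0,0.05],
  [[0.095,0.235,0],0,0.05],
  [[0.095,0.235,0],0,0.05],
  [[0.095,0.235,0],0,0.05],
  [[0.095,0.235,0.03],0,0.05],
  [[0.095,0.235,0.055],0,0.05],
  [[0.095,0.235,0.075],0,0.05],
  [[0.095,0.235,0.085],0,0.05],
  [[0.095,0.235,0.085],0,0.05],
])

```text
time_s: 11.25
position: [0.6377, 0.0713, 0.2931]
tool_rot: [[0.052, 0.999, -0.001], [0.999, -0.052, 0.0], [0.0, -0.001, -1.0]]
ft_force: [-0.2, -0.5, -0.4]
grip_width: 0.0501
gripper_force: 0.0
```

>>> drive_tool([
  [[0,-0.002,0],0,0.0],
  [[0,-0.002,0],0,0.0],
  [[0,-0.002,0],0,0.0],
  [[0,-0.002,0],0,0.0],
  [[0,-0.002,0],0,0.0],
  [[0,-0.002,0],0,0.0],
], newtons=40)

```text
time_s: 11.85
position: [0.6368, 0.0717, 0.2949]
tool_rot: [[0.052, 0.999, 0.002], [0.999, -0.052, -0.0], [-0.0, 0.003, -1.0]]
ft_force: [-1.9, 0.3, 5.8]
grip_width: 0.0168
gripper_force: 39.0
```

>>> drive_tool([
  [[0,-0.011,0.0005],0,0.0],
  [[0,-0.022,0.002],0,0.0],
  [[0,-0.0325,0.005],0,0.0],
  [[0,-0.043,0.009],0,0.0],
  [[0,-0.0525,0.0135],0,0.0],
  [[0,-0.062,0.019],0,0.0],
  [[0,-0.071,0.026],0,0.0],
  [[0,-0.079,0.033],0,0.0],
  [[0,-0.086,0.0415],0,0.0],
  [[0,-0.0925,0.0505],0,0.0],
  [[0,-0.098,0.06],0,0.0],
  [[0,-0.1025,0.07],0,0.0],
  [[0,-0.1025,0.07],0,0.0],
])

```text
time_s: 13.15
position: [0.5343, 0.0769, 0.2227]
tool_rot: [[0.052, 0.999, -0.0], [0.999, -0.052, -0.0], [-0.0, -0.0, -1.0]]
ft_force: [2.4, -1.1, -2.0]
grip_width: 0.0167
gripper_force: 39.3
```

>>> drive_tool([
  [[0,-0.0035,0.0105],0,0.0],
  [[0,-0.006,0.021],0,0.0],
  [[0,-0.007,0.032],0,0.0],
  [[0,-0.0075,0.0375],0,0.0],
  [[0,-0.0075,0.043],0,0.0],
  [[0,-0.007,0.0485],0,0.0],
  [[0,-0.0065,0.054],0,0.0],
  [[0,-0.0055,0.0595],0,0.0],
  [[0,-0.0045,0.065],0,0.0],
  [[0,-0.003,0.07],0,0.0],
  [[0,-0.0015,0.0755],0,0.0],
  [[0,0.0005,0.0805],0,0.0],
  [[0,0.0025,0.0855],0,0.0],
  [[0,0.005,0.0905],0,0.0],
  [[0,0.0075,0.0955],0,0.0],
  [[0,0.009,0.098],0,0.0],
  [[0,0.009,0.098],0,0.0],
  [[0,0.009,0.098],0,0.0],
  [[0,0.009,0.098],0,0.0],
  [[0,0.009,0.098],0,0.0],
])

```text
time_s: 15.15
position: [0.543, 0.0765, 0.1289]
tool_rot: [[0.052, 0.999, 0.002], [0.999, -0.052, -0.001], [-0.001, 0.002, -1.0]]
ft_force: [-12.7, -1.7, 34.9]
grip_width: 0.017
gripper_force: 43.0
```

Run:
```python
from h import *
S=shot("scene"); T=shot("top")
a=cv2.resize(S["img"][190:320,260:390],(400,400),interpolation=2); b=cv2.resize(T["img"][170:300,280:410],(400,400),interpolation=2)
cv2.imwrite("pics/g4.png",np.hstack([a,b])[:,:,::-1])
```

```text
(no output)
```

View pics/g4.png

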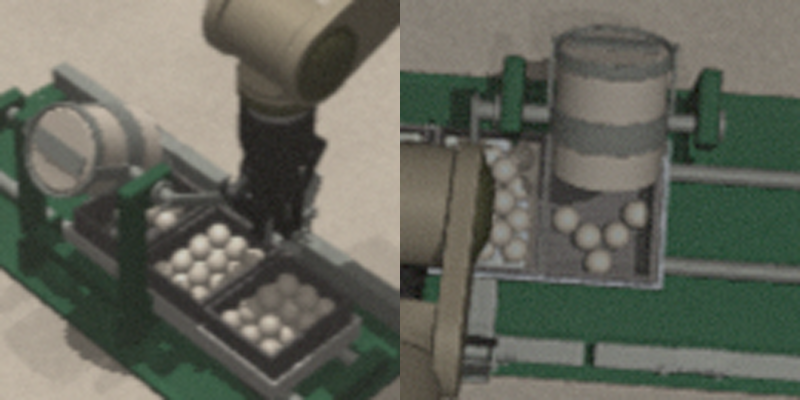

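Five balls are visible in the empty bin at (566–637, 213–260). The sixth is probably under the jar mouth, so I'll wait briefly at the stop and then swing back.

>>> drive_tool([
  [[0,-0.001,-0.004],0,0.0],
  [[0,-0.001,-0.004],0,0.0],
  [[0,-0.001,-0.004],0,0.0],
  [[0,-0.0065,-0.012],0,0.0],
  [[0,-0.0135,-0.033],0,0.0],
  [[0,-0.0165,-0.055],0,0.0],
  [[0,-0.015,-0.0765],0,0.0],
  [[0,-0.009,-0.098],0,0.0],
  [[0,0.001,-0.1175],0,0.0],
  [[0,0.0145,-0.1345],0,0.0],
  [[0,0.0315,-0.149],0,0.0],
  [[0,0.0505,-0.1595],0,0.0],
  [[0,0.0715,-0.166],0,0.0],
  [[0,0.084,-0.1675],0,0.0],
  [[0,0.0935,-0.168],0,0.0],
  [[0,0.097,-0.168],0,0.0],
  [[0,0.097,-0.168],0,0.0],
])

```text
time_s: 16.95
position: [0.6377, 0.0717, 0.2947]
tool_rot: [[0.052, 0.999, -0.006], [0.999, -0.052, -0.0], [-0.001, -0.006, -1.0]]
ft_force: [-16.7, -2.5, 16.6]
grip_width: 0.0169
gripper_force: 42.5
```

Run:
```python
from h import *
S=shot("scene"); T=shot("top")
a=cv2.resize(S["img"][190:320,260:390],(400,400),interpolation=2); b=cv2.resize(T["img"][170:300,280:410],(400,400),interpolation=2)
cv2.imwrite("pics/g5.png",np.hstack([a,b])[:,:,::-1])
```

```text
(no output)
```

View pics/g5.png

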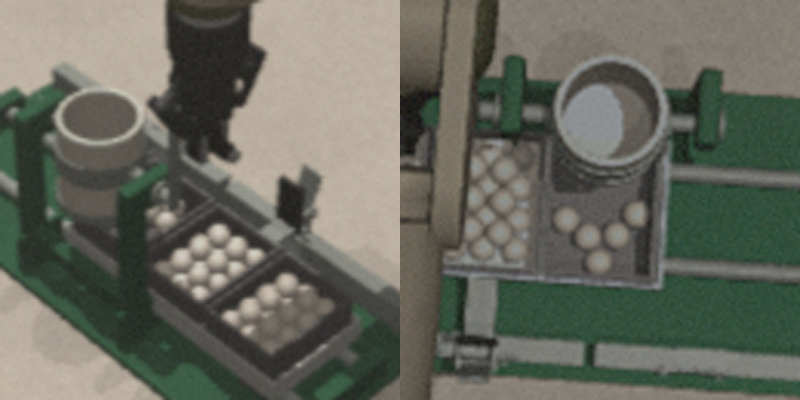

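>>> drive_tool([
  [[0,-0.003,0.002],0,0.0],
  [[0,-0.003,0.002],0,0.05],
  [[0,-0.003,0.002],0,0.05],
  [[0,-0.003,0.002],0,0.05],
  [[0,-0.003,0.002],0,0.05],
  [[0,-0.003,-0.02],0,0.05],
  [[0,-0.003,-0.06],0,0.05],
  [[0,-0.003,-0.1],0,0.05],
  [[0,-0.05,-0.1],0,0.05],
  [[0,-0.1,-0.1],0,0.05],
  [[0,-0.15,-0.1],0,0.05],
  [[0,-0.2,-0.1],0,0.05],
  [[0,-0.25,-0.1],0,0.05],
  [[0,-0.25,-0.1],0,0.05],
])

```text
time_s: 18.45
position: [0.3856, 0.0854, 0.3943]
tool_rot: [[0.051, 0.999, 0.001], [0.999, -0.051, 0.0], [0.0, 0.001, -1.0]]
ft_force: [1.4, 0.7, -0.2]
grip_width: 0.0501
gripper_force: 0.0
```

Run:
```python
from h import *
S=shot("scene"); T=shot("top")
o=np.array([.5675,-.074]); a=-.051; ex=np.array([np.cos(a),np.sin(a)]); ey=np.array([-np.sin(a),np.cos(a)])
for n,d in(("scene",S),("top",T)):
    P=cloud(d); q=P[...,:2]-o; x,y,z=q@ex,q@ey,P[...,2]
    def r(l,k):
        if k.sum()>3: print(n,l,k.sum(),[np.round(np.percentile(w[k],[3,50,97]),4) for w in(x,y,z)])
    r("grip",(z>.092)&(z<.115)&(y>.07)&(y<.13)&(x>-.17)&(x<-.1))
    r("sleeve",(z>.305)&(z<.335)&(abs(y-.147)<.06)&(x>.0)&(x<.12))
    g=cv2.cvtColor(d["img"],cv2.COLOR_RGB2HSV); b=(g[...,2]>115)&(z>.045)&(z<.08)&(abs(x)<.062)&(abs(y)<.044)
    nn,l,st,ce=cv2.connectedComponentsWithStats(b.astype(np.uint8))
    for i in range(1,nn):
        if st[i,4]>8: print(n,"ball?",st[i,4],[round(float(np.median(w[l==i])),3) for w in(x,y,z)])
a=cv2.resize(S["img"][200:300,260:360],(400,400),interpolation=2); b=cv2.resize(T["img"][170:310,240:380],(400,400),interpolation=2)
cv2.imwrite("pics/g6.png",np.hstack([a,b])[:,:,::-1])
```

```text
scene grip 73 [array([-0.1527, -0.1228, -0.112 ]), array([0.0832, 0.0981, 0.1136]), array([0.0933, 0.0997, 0.1115])]
scene sleeve 162 [array([0.0576, 0.0674, 0.0748]), array([0.1057, 0.1502, 0.1872]), array([0.3079, 0.3188, 0.326 ])]
scene ball? 39 [-0.015, 0.005, 0.06]
top grip 75 [array([-0.1556, -0.1248, -0.1176]), array([0.0826, 0.0978, 0.1125]), array([0.0948, 0.106 , 0.1113])]
top sleeve 279 [array([0.0521, 0.0592, 0.0682]), array([0.1061, 0.1453, 0.1855]), array([0.314 , 0.3208, 0.327 ])]
top ball? 31 [-0.0, -0.032, 0.063]
top ball? 39 [-0.009, 0.027, 0.063]
top ball? 41 [-0.022, 0.007, 0.063]
top ball? 39 [-0.02, -0.018, 0.064]
top ball? 34 [-0.043, -0.003, 0.063]
```

View pics/g6.png

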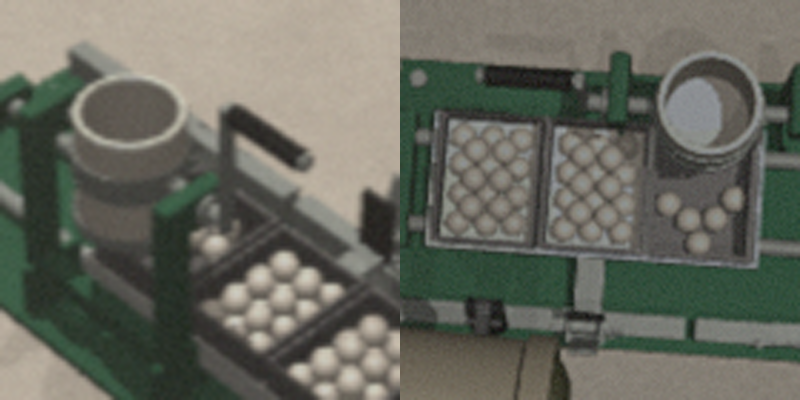

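The jar is upright and empty inside, the latch is out (home) and five balls are visible in the bin. I'll check numerically for the sixth ball: jar depth, changes in the full bins, and anything new on the table.

Run:
```python
from h import *
o=np.array([.5675,-.074]); a=-.051; ex=np.array([np.cos(a),np.sin(a)]); ey=np.array([-np.sin(a),np.cos(a)])
for n in("top","scene"):
    A=dict(np.load(n+"1.npz")); B=shot(n); P0,P=cloud(A),cloud(B); q=P[...,:2]-o; x,y,z=q@ex,q@ey,P[...,2]
    D=cv2.absdiff(cv2.GaussianBlur(A["img"],(3,3),0),cv2.GaussianBlur(B["img"],(3,3),0)).max(2)>30
    near=(abs(x)<.4)&(abs(y)<.45)&(z<.3)
    nn,l,st,ce=cv2.connectedComponentsWithStats((D&near).astype(np.uint8))
    for i in range(1,nn):
        if st[i,4]>10: k=l==i; print(n,st[i,4],ce[i].round(),"st",[round(float(np.nanmedian(w[k])),3) for w in(x,y,z)],"V",int(A["img"][k].mean()),int(B["img"][k].mean()))
    k=(np.hypot(x-.06,y)<.034)&(z<.25)&(z>.12); print(n,"jar inside z",np.round(np.percentile(z[k],[1,25,50,75,99]),3) if k.any() else None)
    for nm,c in(("a",.1),("b",.2)):
        k=(abs(x)<.055)&(abs(y-c)<.042); print(nm,"top z 99%",np.round(np.percentile(z[k],[90,99]),3), "before", end=" ")
        q0=P0[...,:2]-o; k0=(abs(q0@ex)<.055)&(abs(q0@ey-c)<.042); print(np.round(np.percentile(P0[...,2][k0],[90,99]),3))
```

```text
top 164 [343. 209.] st [0.066, 0.008, 0.15] V 102 141
top 36 [357. 239.] st [0.0, -0.035, 0.062] V 68 120
top 28 [334. 240.] st [-0.008, 0.027, 0.064] V 88 131
top 28 [350. 246.] st [-0.02, -0.018, 0.063] V 89 131
top 26 [341. 246.] st [-0.023, 0.007, 0.063] V 88 132
top 29 [345. 255.] st [-0.045, -0.005, 0.064] V 85 130
top 18 [314. 273.] st [-0.098, 0.075, 0.009] V 34 62
top 21 [323. 274.] st [-0.098, 0.051, 0.009] V 36 62
top 38 [293. 275.] st [-0.106, 0.133, 0.01] V 80 59
top 15 [242. 275.] st [-0.116, 0.271, 0.042] V 106 64
top 41 [257. 278.] st [-0.121, 0.227, 0.044] V 73 106
top 1359 [208. 324.] st [-0.253, 0.357, -0.0] V 119 76
top 72 [282. 281.] st [-0.125, 0.16, 0.039] V 57 94
top 24 [304. 281.] st [-0.121, 0.099, 0.108] V 79 37
top 99 [319. 283.] st [-0.125, 0.06, 0.043] V 68 116
top 12 [296. 283.] st [-0.128, 0.123, 0.043] V 65 112
top 56 [302. 290.] st [-0.145, 0.103, 0.075] V 99 59
top 82 [323. 290.] st [-0.142, 0.05, 0.01] V 86 62
top 1727 [320. 339.] st [-0.265, 0.055, -0.001] V 71 124
top 216 [252. 346.] st [-0.308, 0.231, -0.0] V 69 112
top 82 [274. 348.] st [-0.308, 0.17, -0.0] V 60 115
top jar inside z [0.143 0.148 0.15  0.153 0.158]
a top z 99% [0.095 0.32 ] before [0.095 0.318]
b top z 99% [0.091 0.315] before [0.091 0.317]
scene 972 [404. 269.] st [-0.254, 0.207, -0.001] V 97 155
scene 34 [313. 260.] st [-0.016, 0.005, 0.06] V 95 146
scene 1208 [433. 293.] st [-0.227, 0.344, -0.001] V 165 105
scene 55 [406. 282.] st [-0.214, 0.25, -0.002] V 158 99
scene 46 [419. 286.] st [-0.229, 0.291, -0.001] V 110 162
scene jar inside z [0.175 0.207 0.222 0.236 0.249]
a top z 99% [0.092 0.22 ] before [0.091 0.22 ]
b top z 99% [0.09  0.096] before [0.089 0.096]
```

The jar floor is flat and empty, the full bins are unchanged and nothing new is on the table. The sixth ball can only be in the rear of the bin, hidden under the jar, so I'm handing in.

```bash
python3 -c "
from rig import env
print(env.close_job())"
```

```text
the job is handed in; nothing more can be done
None
```

I handed the job in: the carriage is latched about 98 mm to the left with the empty bin under the jar, and the jar was tipped to its stop, swung back upright and released; five balls are visible in that bin, and the sixth I only infer is hidden under the jar, because the jar, full bins and table showed no sign of it (no verdict was returned).

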